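# Proof-pull the sample and release the batch of heat sinks

## Task

A sample heat sink is clamped in the spring pull gauge. Pull the gauge's upright handle out until its pointer needle stands level with the black marker on the scale, without overshooting it, hold it there for two seconds, then ease the handle back fully home without letting it snap. After that release the batch: lift the tray by its handle so that all three heat sinks slide into the crate behind it, and lower the tray flat again; leave the meter, spool and wrench alone.

Things in the scene. Friction and masses are not known exactly. Their poses are not given: they have to be found in the camera images.
- gauge: Fixed bench spring pull gauge: grey base plate 300 x 170 x 12 mm, white spring housing (100 x 90 mm, 70 mm high, with the clamped sample heat sink and its jaws on top, to 97 mm) at its +x end, aluminium scale rail along its +y side (rail 150 mm long, y 55 to 85 mm, top at 42 mm). Origin on the bench in the middle of the gauge; its own -x axis is the direction in which the handle is pulled; z up.
- slide (a joint): Pull of the gauge's sprung slide in m: 0 fully home, grows as the handle is pulled along the gauge's -x, end stop at 0.11. A spring pulls it home with 3.3 N at 0 rising by 1.1 N per 10 mm. Let go while pulled out, it snaps back.
- gauge_handle (a point): Point to grip on the gauge's handle: an upright black blade 15 mm thick (along the gauge's x), 70 mm wide (along its y), from 43 to 95 mm above the bench. The point is in the blade's middle, 75 mm above the bench. A 40 x 50 mm steel carriage lies under the blade up to 43 mm. Free room of 60 mm behind the blade (towards the housing) when home. Moves with the slide; axes as the gauge.
- pointer (a point): Tip of the pointer needle, a dark bar 4 mm wide that sticks out from the handle's +y edge over the scale rail; 47 mm above the bench. Moves with the slide; axes as the gauge.
- marker: Fixed black marker block clipped on the outer edge of the scale rail, 10 mm wide along the gauge's x, 22 mm high, standing 42 to 64 mm above the bench (a clip 20 mm wide hangs on the outside). Origin at the middle of its underside on the rail; axes as the gauge. The pointer stands at the marker when it has the same place along the gauge's x as this origin (within the marker's width).
- stand: Fixed tipping stand: grey sheet-metal pedestal carrying the hinged tray towards its -x, with a black open crate fixed behind (+x). About 330 mm long, 220 mm wide. Origin on the bench straight under the tray's hinge; x points from the tray to the crate, z up.
- tray (a joint): Tilt of the tray in rad: 0 flat, grows as its handle end is lifted (hinge axis along the stand's y, through point tray_hinge), end stop 1.2. Unheld it falls back to flat. The heat sinks slide off somewhere between 0.4 and 0.9.
- tray_hinge (a point): Middle of the tray's hinge line, at its open far edge, 115 mm above the bench; axes as the stand.
- tray_handle (a point): Middle of the tray's handle: a black round bar 12 mm thick, 110 mm long along the stand's y, 45 mm clear out from the tray's front wall, 170 mm from the hinge line and 20 mm above it (135 mm above the bench). The steel tray is 125 mm long, 184 mm wide, walls 34 mm high and 4 mm thick on three sides, open at the hinge edge. Moves with the tray.
- crate (a point): Middle of the inner floor of the black crate, 5 mm above the bench; crate 200 (x) x 204 (y) mm, walls 88 mm high and 5 mm thick; axes as the stand.
- meter: Bystander: hand-held grey multimeter, 160 x 78 x 38 mm, lying flat; origin at the middle of its underside.
- spool: Bystander: grey solder spool, 64 mm across, 62 mm high, upright; origin at the middle of its underside.
- wrench: Bystander: steel wrench 170 mm long lying flat between the gauge and the stand; origin at the middle of its underside.
- sink0: One of the three aluminium finned heat sinks of the batch (64 x 36 x 28 mm, about 130 g), lying fins up side by side in the tray, long side along the slide-off direction; origin at the middle of its underside.
- sink1: One of the three aluminium finned heat sinks of the batch (64 x 36 x 28 mm, about 130 g), lying fins up side by side in the tray, long side along the slide-off direction; origin at the middle of its underside.
- sink2: One of the three aluminium finned heat sinks of the batch (64 x 36 x 28 mm, about 130 g), lying fins up side by side in the tray, long side along the slide-off direction; origin at the middle of its underside.
Mind the look-alikes: they are no part of the job. What is shaped like the sink0 but orange or yellow is not meant. Leave any green look-alike of the sink2 alone.

How it is judged:
On the way, in this order (a step that is already met when the one before it is completed fails the run):
1. the pointer is held at the marker (within its width, 5 mm either side) for 1.2 s (x of pointer in the frame of marker between -0.005 and 0.005 m), for 1.2 s.
2. the gauge's slide is fully home again (within 4 mm) (value of joint slide below 0.004 m), for 0.2 s.
3. all three heat sinks are in the crate (x of sink0 in the frame of crate between -0.1 and 0.1 m and y of sink0 in the frame of crate between -0.1 and 0.1 m and x of sink1 in the frame of crate between -0.1 and 0.1 m and y of sink1 in the frame of crate between -0.1 and 0.1 m and x of sink2 in the frame of crate between -0.1 and 0.1 m and y of sink2 in the frame of crate between -0.1 and 0.1 m and z of sink0 in the frame of crate between -0.01 and 0.078 m and z of sink1 in the frame of crate between -0.01 and 0.078 m and z of sink2 in the frame of crate between -0.01 and 0.078 m), for 0.2 s.
At the end, for the whole second after the job is handed in: All three heat sinks lie at rest inside the crate, the tray is back flat (within 0.06 rad) and the gauge's slide is fully home (within 4 mm) (all of step 3 and value of joint slide below 0.004 m and value of joint tray below 0.06 rad and linear speed of each of sink0, sink1, sink2 below 0.03 m/s); the robot touches nothing.
It fails at once if the pointer is pulled more than 12 mm past the marker (x of pointer in the frame of marker below -0.012 m).
It fails at once if the gauge's slide snaps back (faster than 0.4 m/s) (velocity of joint slide below -0.4 m/s).
It fails at once if a bystander (meter, spool or wrench) is moved by more than 30 mm (distance of any of meter, spool, wrench from where it was at the start of the episode above 0.03 m).
It also fails if it takes over 69 s, if anything falls off the work surface, if the arm or the gripper's body presses on something with over 40 N, if the wrist force passes 120 N, or if a joint passes its speed limit or range.

## Robot

A 7-joint arm with a two-finger parallel gripper is mounted at the origin on the work surface. World frame = base frame: x ahead of the robot, y to its left, z up, the work surface at z = 0. Lengths are in m, angles in rad, forces in N, time in s.
With the tool pointing down it reaches from about 0.425 to 0.875 m from the base axis. Payload 4.7 kg.
Tool frame: the origin (TCP) lies midway between the tips of the shut fingers; the grasp point (between the pads) lies 19 mm behind it; z points along the fingers, y is the line along which they close (so a half turn about z gives the same grasp; the last joint's range is limited). The gripper opens to 87 mm and grips with 3 to 60 N. Pads are 19 mm wide; open, the fingers measure 117 mm over their backs; the gripper's body (75 mm by 190 mm) begins 51 mm behind the grasp point.
Start: joints at [-1.326, 0.321, -0.07, 1.45, 0.023, 1.371, -0.057], TCP at [0.149, 0.633, 0.223] pointing down, gripper open.
Joint ranges: [-2.86, 2.86], [-0.3, 2.09], [-1.38, 1.24], [0.06, 2.45], [-1.56, 4.7], [0.09, 2.05], [-2.69, 2.69]. Speed limits (rad/s): [2.57, 2.57, 3.14, 3.14, 3.14, 3.14, 3.14].

## Interface

Orientations are given as [roll, pitch, yaw] about the fixed x, y, z axes, in that order (R = Rz(yaw) Ry(pitch) Rx(roll)).
In Python, from workcell import bot gives the robot as it stands. The module is installed in compiled form; this text tells all that it offers.
- The arm moves only by the shell command python3 -m jog 'ROWS' [OPENING]. ROWS is JSON, a list of rows, each a list of 6 numbers: the shift along the tool's x, y, z in units of 250 mm (1.0 is 250 mm), then the turn, a rotation vector about the tool's x, y, z in units of pi rad (1.0 is pi rad). A call has 1 to 5 rows; each row shifts and turns the commanded pose from where the row before left it, along the tool's axes as they then stand; what a row does not reach is not made up. A row lasts 1/12 s, in which the tool goes at most 41.7 mm and 7.16 degrees, less where a joint would pass 70% of its speed; a pose out of reach is approached as far as the arm can. A call with a number of a shift or a turn outside -1 to 1 is refused whole. A call with a gripper value outside its range is refused whole. OPENING is the opening, from -1 (shut) to 1 (fully open), set as the call begins (- or left out, the last holds). The fingers move at their own pace and stop on an object; the grip force is fixed at half the most. Time passes only in rows, so rows that do not move let the fingers close. It gives the time, the measured TCP pose, the force, the opening and the grip force at its end, in the units of the state.
- bot.state(): the state, without advancing time (a new reading comes with each control period).
- bot.snapshot(name): name is "scene" or "top"; returns a dict with "pixels" (384x512x3 uint8, red, green, blue), "intrinsics" (3x3 intrinsics, pixels), "T" (4x4, takes a point from camera to world coordinates). Camera axes: x right, y down, z forward; pixel columns grow to the right and rows downward; lengths in m; the calibration is good to about 2 mm. A picture is of the moment at which its call begins. There is no depth.
- bot.close_job(): hands the job in; it is judged then, once.
The state is a dict: "time": time; "joints": joint angles; "dq": joint speeds; "tau": joint torques, N m; "tool_pos": TCP position; "ee_rot": TCP orientation; "contact_force": force on the tool from outside, world axes, zero at the start; "ft_torque": the same for the moment, N m; "gripper_width": opening from 0.0 (shut) to 1.0 (fully open); "gripper_force": force on a finger pad.
Only numpy, scipy, OpenCV 4.12 (cv2) and the standard library are available. Lean on these libraries where they do the work, as an engineer would, in place of code of your own. Each camera call takes 0.05 s, during which the arm holds its last target. There are 200 camera calls.

## Working session

There is one attempt and no reset: what is moved stays moved. The work goes in short steps, Python scripts to look and compute and a shell command to move; the robot and the scene stay as the last step left them, time stands still between calls to the robot, and variables do not carry over. Pictures are saved under pics/ and viewed, at most 10 in all, crops included, and the job is handed in when it is done.

```bash
mkdir -p pics
python3 - <<'E'
from workcell import bot
import cv2,numpy as np
for n in("scene","top"):
    s=bot.snapshot(n); cv2.imwrite(f"pics/{n}0.png",cv2.resize(s["pixels"][:,:,::-1],(800,600),interpolation=cv2.INTER_CUBIC))
    np.savez(f"{n}.npz",**s); print(n,s["intrinsics"].round(1).tolist(),s["T"].round(3).tolist())
st=bot.state();print(st["tool_pos"],st["ee_rot"],st["gripper_width"],st["time"])
E
```

```text
scene [[480.2, 0.0, 249.1], [0.0, 480.2, 196.0], [0.0, 0.0, 1.0]] [[-0.677, 0.458, -0.576, 1.2], [0.736, 0.421, -0.53, 0.646], [-0.0, -0.783, -0.622, 0.809], [0.0, 0.0, 0.0, 1.0]]
top [[471.6, 0.0, 257.2], [0.0, 471.6, 191.9], [0.0, 0.0, 1.0]] [[0.018, -0.991, 0.132, 0.41], [-1.0, -0.019, -0.0, 0.04], [0.002, -0.132, -0.991, 1.179], [0.0, 0.0, 0.0, 1.0]]
[0.14864131 0.63226203 0.22156096] [-3.13985080e+00  1.24625801e-04  2.91081082e+00] 1.0058433000815499 0.1
```

View pics/scene0.png

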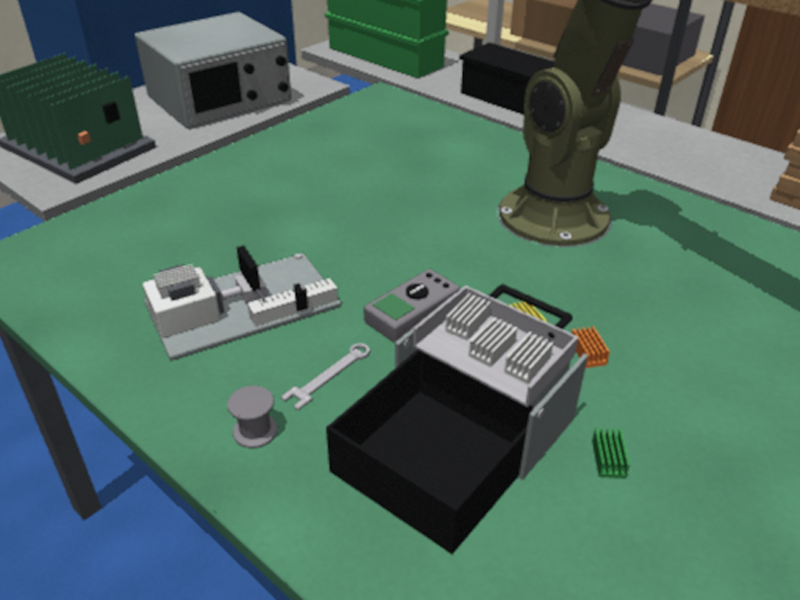

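View pics/top0.png

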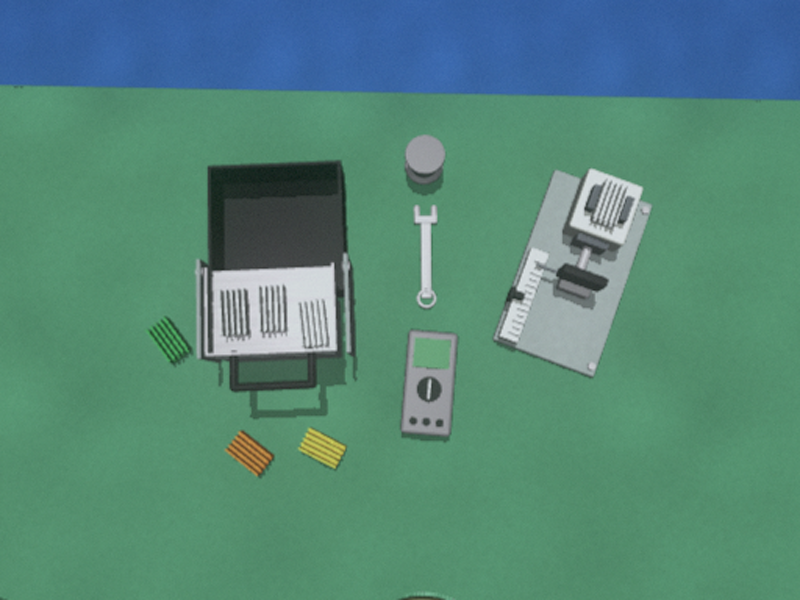

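The scene view (800x600) shows the gauge at about (240,300), its handle blade at (248,268), the marker at (300,297) and the tray handle bar at (535,300). The top view shows the blade at (583,277), the marker at (515,295) and the tray bar at (273,386). I'll enlarge these areas.

Run:
```python
import cv2,numpy as np
t=np.load("top.npz")["pixels"][:,:,::-1]; s=np.load("scene.npz")["pixels"][:,:,::-1]
def c(im,x,y,w,h,k): return cv2.resize(im[y:y+h,x:x+w],None,fx=k,fy=k,interpolation=cv2.INTER_CUBIC)
# gauge: top crop origin(315,140) 80x100 x5 ; scene crop (140,150) 80x100
cv2.imwrite("pics/g.png",np.hstack([c(t,315,140,80,100,5),c(s,140,140,80,100,5)]))
cv2.imwrite("pics/t.png",np.hstack([c(t,120,160,115,100,3.4),c(s,240,170,140,100,2.8)[:,:] if 0 else cv2.resize(c(s,250,170,130,113,3),(390,340))]))
```

```text
(no output)
```

View pics/g.png

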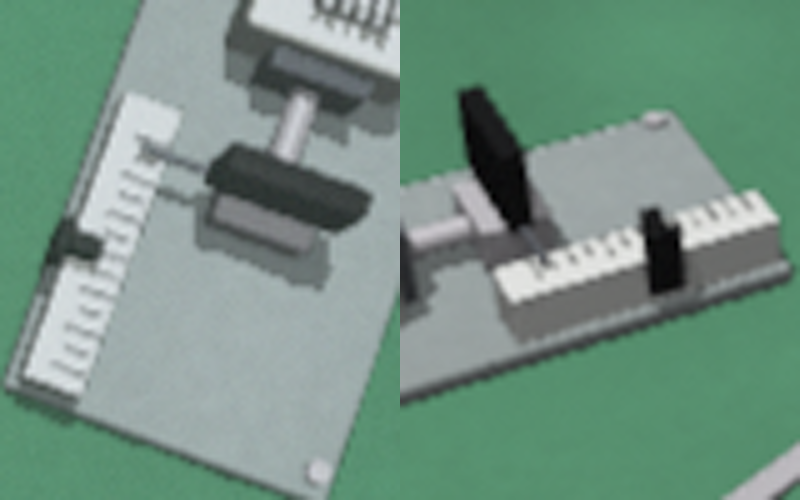

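View pics/t.png

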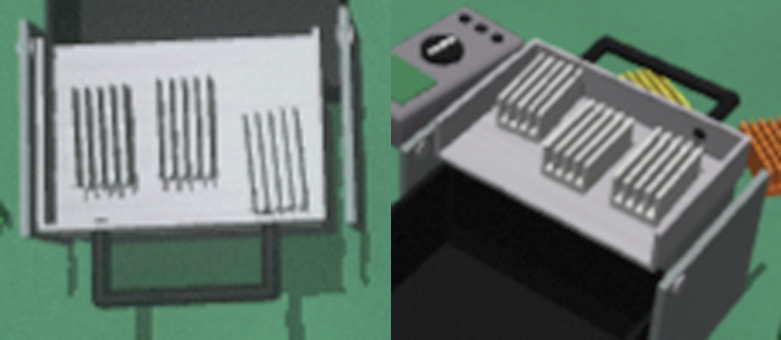

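Gauge crop, top half:
- Blade top edge runs (232,146) to (372,187).
- Needle tip is at (147,150).
- Marker block top is near (90,243).
- Rail corners are (125,95), (182,110), (78,400) and (22,378).

Gauge crop, scene half:
- Blade top runs (460,90)–(525,150).
- Marker top is at (653,213).

Tray crop: the bar runs (95,297)–(275,290) in the top view and (608,43)–(738,103) in the scene view.

```bash
cat > h.py <<'E'
import numpy as np,cv2
from scipy.optimize import least_squares
C={n:{k:np.load(n+".npz")[k] for k in("intrinsics","T")} for n in("top","scene")}
def proj(n,P):
    T=np.linalg.inv(C[n]["T"]); q=(T[:3,:3]@np.atleast_2d(P).T+T[:3,3:]); q=C[n]["intrinsics"]@q
    return (q[:2]/q[2]).T
def ray(n,u):
    d=C[n]["T"][:3,:3]@np.linalg.inv(C[n]["intrinsics"])@[u[0],u[1],1]; return C[n]["T"][:3,3],d
def atz(n,u,z): o,d=ray(n,u); return o+d*(z-o[2])/d[2]
def tri(a,b):
    f=lambda p:np.r_[proj("top",p)[0]-a,proj("scene",p)[0]-b]
    r=least_squares(f,[.6,0,.05]); return r.x,np.abs(r.fun).max()
def o(p,k,off): return (np.array(p)+.5)/k-.5+np.array(off)
def fit(L,x0):  # L: (cam,pixel,local pt)
    def w(v,p): c,s=np.cos(v[2]),np.sin(v[2]); return np.array([v[0]+c*p[0]-s*p[1],v[1]+s*p[0]+c*p[1],p[2]])
    f=lambda v:np.concatenate([proj(n,w(v,p))[0]-u for n,u,p in L])
    r=least_squares(f,x0,loss="soft_l1"); return r.x,f(r.x).reshape(-1,2),w
E
python3 - <<'E'
from h import *
np.set_printoptions(precision=4,suppress=True)
gt=lambda x,y:o((x,y),5,(315,140)); gs=lambda x,y:o((x-400,y),5,(140,140)); F=lambda x,y:o((x,y),1.5625,(0,0))
L=[("top",F(557,171),(.15,.085,.012)),("top",F(651,205),(.15,-.085,.012)),("top",F(594,376),(-.15,-.085,.012)),("top",gt(5,388),(-.15,.085,.012)),
("scene",gs(668,112),(-.15,-.085,.012)),("scene",gs(791,268),(-.15,.085,.012)),("scene",F(169,356),(.15,.085,.0))]
v,r,w=fit(L,[.6,-.25,-.3]);print("gauge",v,r.tolist())
def loc(P): d=P[:2]-v[:2];c,s=np.cos(v[2]),np.sin(v[2]);return np.array([c*d[0]+s*d[1],-s*d[0]+c*d[1],P[2]])
for n,u,z in [("rail",gt(125,95),.042),("rail",gt(182,110),.042),("rail",gt(78,400),.042),("rail",gt(22,378),.042),
 ("bladeL",gt(232,146),.095),("bladeR",gt(372,187),.095),("needle",gt(147,150),.047),("mark",gt(90,243),.064)]:print(n,loc(atz("top",u,z)))
for n,u,z in [("bladefar",gs(465,90),.095),("bladenear",gs(510,148),.095),("needle",gs(547,265),.047),("mark",gs(653,213),.064)]:print("s",n,loc(atz("scene",u,z)))
print("mark tri",*[ (loc(p),p,e) for p,e in [tri(gt(90,243),gs(653,213))]])
print("needle tri",*[ (loc(p),p,e) for p,e in [tri(gt(147,150),gs(547,265))]])
print("bladeTop tri",*[ (loc(p),p,e) for p,e in [tri(gt(300,168),gs(492,118))]])
tt=lambda x,y:o((x,y),3.4,(120,160)); ts=lambda x,y:o((x-391,y),3,(250,170))
for a,b in[((95,297),(737,102)),((275,290),(606,43))]: print("bar",tri(tt(*a),ts(*b)))
for a in[(95,297),(275,290)]: print(atz("top",tt(*a),.135))
for a in[(737,102),(606,43)]: print(atz("scene",ts(*a),.135))
E
```

```text
gauge [ 0.6176 -0.2368 -0.3507] [[-0.3647021243157269, -1.890792940104177], [2.474775629811006, -0.24779319560403223], [0.16676290928921844, 0.9321069131012791], [-0.19486455741014197, -0.679127861972205], [0.8970227863150626, -1.523592088079738], [0.23456099101750283, -1.1095372898002154], [0.23446609681369068, 2.39183642509974]]
rail [0.0016 0.0815 0.042 ]
rail [0.0047 0.0529 0.042 ]
rail [-0.1477  0.0518  0.042 ]
rail [-0.1475  0.0807  0.042 ]
bladeL [-0.0167  0.0316  0.095 ]
bladeR [-0.0115 -0.0357  0.095 ]
needle [-0.0215  0.0627  0.047 ]
mark [-0.0778  0.0747  0.064 ]
s bladefar [-0.0162 -0.0322  0.095 ]
s bladenear [-0.0198  0.0296  0.095 ]
s needle [-0.0198  0.0704  0.047 ]
s mark [-0.0776  0.0757  0.064 ]
mark tri (array([-0.0778,  0.0747,  0.0633]), array([ 0.5702, -0.1399,  0.0633]), np.float64(0.045662895776303))
needle tri (array([-0.021 ,  0.0625,  0.0413]), array([ 0.6193, -0.171 ,  0.0413]), np.float64(0.38759629081502567))
bladeTop tri (array([-0.0176, -0.0001,  0.0969]), array([ 0.601 , -0.2309,  0.0969]), np.float64(1.0459143347792121))
bar (array([0.4217, 0.279 , 0.1341]), np.float64(0.09689815564547644))
bar (array([0.4278, 0.1636, 0.1332]), np.float64(0.5844276750953554))
[0.4218 0.2786 0.135 ]
[0.4284 0.1624 0.135 ]
[0.4225 0.2796 0.135 ]
[0.4289 0.1659 0.135 ]
```

The measurements agree with the given sizes: marker top 63 mm (64 given), blade top 97 mm (95), tray bar 134 mm (135). The needle starts about 57 mm short of the marker. I'll swing around the base in an arc towards the gauge.

```bash
R='[[-0.16,0,0,0,0,0.0196],[-0.16,0,0,0,0,0.0196]]' >/dev/null
python3 -m jog '[[-0.16,0,0,0,0,0.0196],[-0.16,0,0,0,0,0.0196],[-0.16,0,0,0,0,0.0196],[-0.16,0,0,0,0,0.0196],[-0.16,0,0,0,0,0.0196]]' 0
python3 -m jog '[[-0.16,0,0,0,0,0.0196],[-0.16,0,0,0,0,0.0196],[-0.16,0,0,0,0,0.0196],[-0.16,0,0,0,0,0.0196],[-0.16,0,0,0,0,0.0196]]'
python3 -m jog '[[-0.16,0,0,0,0,0.0196],[-0.16,0,0,0,0,0.0196],[-0.16,0,0,0,0,0.0196],[-0.16,0,0,0,0,0.0196],[-0.16,0,0,0,0,0.0196]]'
python3 -m jog '[[-0.16,0,0,0,0,0.0196],[-0.16,0,0,0,0,0.0196],[-0.16,0,0,0,0,0.0196],[-0.16,0,0,0,0,0.0196],[-0.16,0,0,0,0,0.0196]]'
python3 -m jog '[[-0.16,0,0,0,0,0.0196],[-0.16,0,0,0,0,0.0196],[-0.16,0,0,0,0,0.0196],[-0.16,0,0,0,0,0.0196],[-0.16,0,0,0,0,0.0196]]'
python3 -m jog '[[0,0,0,0,0,0],[0,0,0,0,0,0]]'
cat >> h.py <<'E'
from scipy.spatial.transform import Rotation as Ro
def delta(goal,yaw,st):  # shift (units) and turn in current tool frame to reach tool-down pose
    R=Ro.from_euler("xyz",st["ee_rot"]); G=Ro.from_euler("xyz",[np.pi,0,yaw])
    print("tool shift",(R.inv().apply(np.array(goal)-st["tool_pos"])/.25).round(4),"turn/pi",((R.inv()*G).as_rotvec()/np.pi).round(4))
E
python3 - <<'E'
from h import *
from workcell import bot
s=bot.state(); print(s["tool_pos"],s["ee_rot"],s["contact_force"],s["gripper_width"],s["time"])
delta([.5988,-.2299,.223],1.220,s)
E
```

```text
time: 0.52
tool_pos: [0.3372, 0.5628, 0.2219]
ee_rot: [-3.141, 0.0, 2.6]
contact_force: [0.5, 1.0, 0.6]
gripper_width: 0.707
gripper_force: 0.0
time: 0.93
tool_pos: [0.4941, 0.4399, 0.2219]
ee_rot: [-3.141, 0.0, 2.292]
contact_force: [0.6, -0.5, -0.6]
gripper_width: 0.505
gripper_force: 0.0
time: 1.35
tool_pos: [0.6063, 0.2752, 0.2219]
ee_rot: [-3.141, 0.0, 1.984]
contact_force: [-0.2, 0.8, -1.0]
gripper_width: 0.495
gripper_force: 0.0
time: 1.77
tool_pos: [0.6633, 0.0844, 0.2219]
ee_rot: [-3.141, 0.0, 1.676]
contact_force: [0.5, -0.0, 0.6]
gripper_width: 0.497
gripper_force: 0.0
time: 2.18
tool_pos: [0.6598, -0.1147, 0.2219]
ee_rot: [-3.141, 0.0, 1.369]
contact_force: [0.3, -0.1, 0.3]
gripper_width: 0.5
gripper_force: 0.0
time: 2.35
tool_pos: [0.6589, -0.1176, 0.2224]
ee_rot: [-3.141, 0.002, 1.365]
contact_force: [-0.1, 1.5, 0.1]
gripper_width: 0.498
gripper_force: 0.0
[ 0.65891502 -0.11758741  0.22238065] [-3.14118310e+00  1.50611808e-03  1.36462958e+00] [-0.09811209  1.52555223  0.09027854] 0.49803723074201955 2.35
tool shift [-0.489  -0.1434 -0.0017] turn/pi [-0.0001  0.0005  0.046 ]
```

```bash
python3 -m jog '[[-0.163,-0.048,0,0,0,0],[-0.163,-0.048,0,0,0,0],[-0.163,-0.048,0,0,0,0],[0,0,0,0,0,0.023],[0,0,0,0,0,0.023]]' >/dev/null
python3 -m jog '[[0,0,0,0,0,0],[0,0,0,0,0,0],[0,0,0,0,0,0]]' >/dev/null
python3 - <<'E'
from h import *
from workcell import bot
s=bot.state(); print(s["tool_pos"],s["ee_rot"],s["time"])
delta([.5988,-.2299,.056],1.220,s)
E
```

```text
[ 0.60248997 -0.22156023  0.22213246] [-3.14094691e+00 -5.13623407e-04  1.23175433e+00] 3.0167
tool shift [-0.0367 -0.0024  0.6645] turn/pi [-0.0002 -0.0002  0.0037]
```

```bash
python3 -m jog '[[-0.036,-0.002,0,0,0,0.004],[0,0,0.13,0,0,0],[0,0,0.13,0,0,0],[0,0,0.13,0,0,0],[0,0,0.1,0,0,0]]' >/dev/null
python3 -m jog '[[0,0,0.1,0,0,0],[0,0,0.075,0,0,0],[0,0,0,0,0,0],[0,0,0,0,0,0]]'
python3 - <<'E'
from h import *
from workcell import bot
delta([.5988,-.2299,.056],1.220,bot.state())
k=[]
for n,x,y in(("top",315,120),("scene",110,120)):
    p=bot.snapshot(n)["pixels"][y:y+120,x:x+80,::-1]; k.append(cv2.resize(p,None,fx=5,fy=5,interpolation=cv2.INTER_CUBIC))
cv2.imwrite("pics/g2.png",np.hstack(k))
E
```

```text
time: 3.77
tool_pos: [0.5975, -0.2318, 0.0555]
ee_rot: [-3.139, 0.001, 1.215]
contact_force: [0.7, -0.8, 0.4]
gripper_width: 0.501
gripper_force: 0.0
tool shift [ 0.0088  0.0021 -0.0018] turn/pi [-0.0007  0.0002 -0.0017]
```

View pics/g2.png

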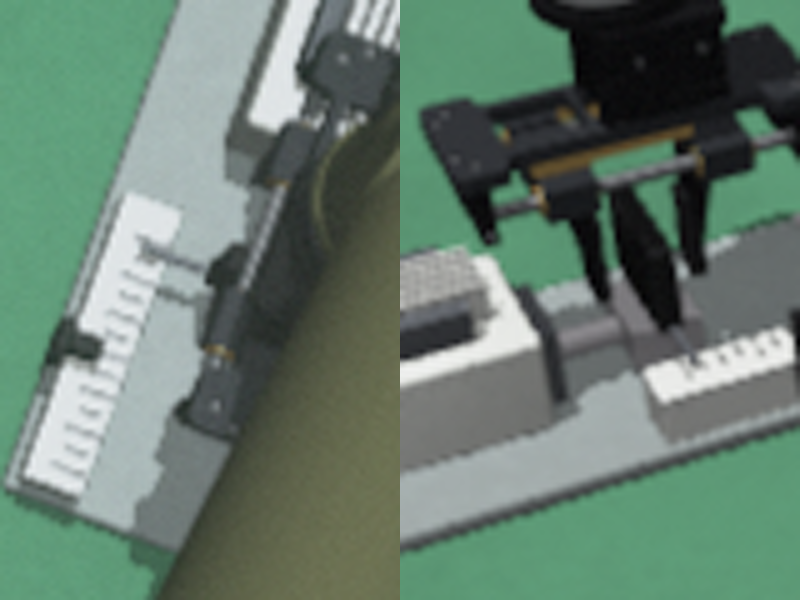

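The fingers straddle the blade (right half, about (640,260)), and both needle (147,250) and marker (85,342) stay visible in the top view. I'll grip, then pull about 48 mm first.

```bash
python3 -m jog '[[0,0,0,0,0,0],[0,0,0,0,0,0],[0,0,0,0,0,0],[0,0,0,0,0,0],[0,0,0,0,0,0]]' -1 
python3 -m jog '[[0,0,0,0,0,0],[0,0,0,0,0,0],[0,0,0,0,0,0]]'
python3 -m jog '[[0,-0.02,0,0,0,0],[0,-0.02,0,0,0,0],[0,-0.02,0,0,0,0],[0,-0.02,0,0,0,0],[0,-0.02,0,0,0,0]]'
python3 -m jog '[[0,-0.02,0,0,0,0],[0,-0.02,0,0,0,0],[0,-0.02,0,0,0,0],[0,-0.02,0,0,0,0],[0,-0.01,0,0,0,0]]'
python3 -m jog '[[0,0,0,0,0,0],[0,0,0,0,0,0]]'
python3 - <<'E'
from h import *
from workcell import bot
k=[]
for n,x,y in(("top",315,160),("scene",140,140)):
    p=bot.snapshot(n)["pixels"][y:y+80,x:x+80,::-1]; k.append(cv2.resize(p,None,fx=5,fy=5,interpolation=cv2.INTER_CUBIC))
cv2.imwrite("pics/g3.png",np.hstack(k))
E
```

```text
time: 4.28
tool_pos: [0.5985, -0.2318, 0.0567]
ee_rot: [3.141, -0.0, 1.214]
contact_force: [-1.1, 0.6, -0.8]
gripper_width: 0.208
gripper_force: 0.0
time: 4.53
tool_pos: [0.5981, -0.2317, 0.0566]
ee_rot: [-3.141, -0.0, 1.215]
contact_force: [-2.0, 0.8, 4.9]
gripper_width: 0.174
gripper_force: 30.0
time: 4.95
tool_pos: [0.5756, -0.2237, 0.0566]
ee_rot: [3.138, 0.0, 1.214]
contact_force: [5.1, -4.1, -2.5]
gripper_width: 0.17
gripper_force: 30.0
time: 5.37
tool_pos: [0.5548, -0.2162, 0.0566]
ee_rot: [3.137, 0.001, 1.214]
contact_force: [7.7, -5.2, -4.4]
gripper_width: 0.171
gripper_force: 30.0
time: 5.53
tool_pos: [0.555, -0.2162, 0.0566]
ee_rot: [3.137, 0.001, 1.214]
contact_force: [6.8, -5.3, -3.8]
gripper_width: 0.167
gripper_force: 30.0
```

View pics/g3.png

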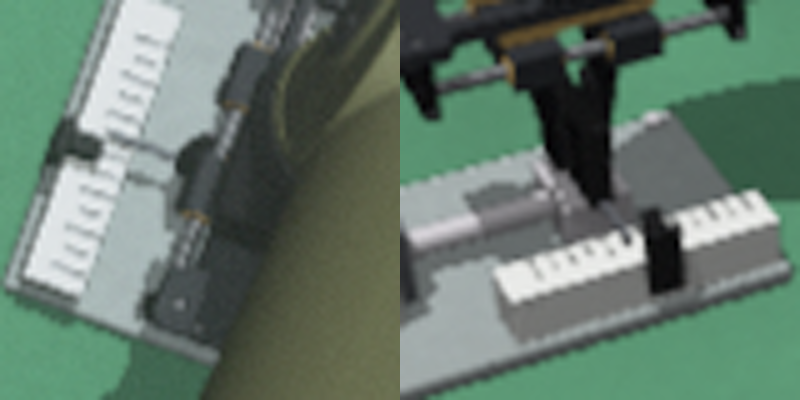

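The top half shows the needle from (180,158) to its tip at (108,135), just short of the marker block at (75,143). In the scene half the tip is at (628,238) and the marker at (655,215).

Run:
```python
from h import *
np.set_printoptions(precision=4,suppress=True)
v=[.6176,-.2368,-.3507]
def loc(P): d=P[:2]-v[:2];c,s=np.cos(v[2]),np.sin(v[2]);return np.array([c*d[0]+s*d[1],-s*d[0]+c*d[1],P[2]])
gt=lambda x,y:o((x,y),5,(315,160)); gs=lambda x,y:o((x-400,y),5,(140,140)); g0=lambda x,y:o((x,y),5,(315,140))
for p in [(108,135),(145,147),(180,158)]: print("needle",loc(atz("top",gt(*p),.047)))
for p in [(147,150),(175,159),(205,168)]: print("needle0",loc(atz("top",g0(*p),.047)))
print("s needle",loc(atz("scene",gs(628,238),.047)),"old",loc(atz("scene",gs(545,262),.047)))
for p in [(90,143),(100,138),(90,155)]: print("mark64",loc(atz("top",gt(*p),.064)))
for p in [(642,213),(664,216)]: print("s mark top",loc(atz("scene",gs(*p),.064)))
for p in [(651,292),(683,290)]: print("s clip",loc(atz("scene",gs(*p),.025)))
# where marker-centred needle would appear
c,s=np.cos(v[2]),np.sin(v[2])
im=cv2.imread("pics/g3.png")[:,:400]; print([ "".join("%4d"%im[y,x].max() for x in range(40,125,5)) for y in range(100,180,5)].__str__().replace("', '","\n"))
```

```text
needle [-0.0678  0.0662  0.047 ]
needle [-0.0668  0.0474  0.047 ]
needle [-0.0657  0.0298  0.047 ]
needle0 [-0.0215  0.0627  0.047 ]
needle0 [-0.0208  0.0484  0.047 ]
needle0 [-0.0197  0.0333  0.047 ]
s needle [-0.0652  0.0681  0.047 ] old [-0.0197  0.0675  0.047 ]
mark64 [-0.0778  0.0747  0.064 ]
mark64 [-0.0738  0.0711  0.064 ]
mark64 [-0.0833  0.0727  0.064 ]
s mark top [-0.0725  0.073   0.064 ]
s mark top [-0.0817  0.0806  0.064 ]
s clip [-0.0678  0.0893  0.025 ]
s clip [-0.0832  0.0955  0.025 ]
[' 158 159 157 156 150 133 146 175 137 146 213 233 229 229 231 229 220
 157 157 156 158 150 125 156 174 136 179 228 230 230 229 226 230 233
 158 157 157 156 148 139 159 151 142 203 234 230 230 217 200 203 219
 160 158 157 154 131 124 126 124 173 224 232 230 228 215 205 199 195
 159 158 156 146 101  82  80 112 202 235 230 229 229 227 229 225 208
 159 159 156 124  73  68  72 108 199 239 236 232 228 221 227 232 230
 158 158 149  95  60  72  73  92 150 195 206 222 232 205 185 191 209
 156 156 124  74  63  72  68  76  93 103 119 160 198 190 151 138 158
 158 153  95  59  71  74  68  76  74  68  75  91 124 168 161 139 132
 159 146  83  58  73  71  66  73  77  77  76  65  98 179 204 190 153
 155 122  73  61  70  63  51  55  67  71  72  68  99 179 219 215 200
 155  97  56  55  69  92 101  87  63  50  51  70 123 182 196 195 203
 144  79  49  54  77 133 161 146 118 102  89 113 182 217 209 204 201
 121  87  81  76 104 176 199 173 161 158 135 154 216 239 231 228 221
 108 101 108 107 159 219 227 202 195 192 157 160 196 208 220 232 232
 107 104 108 119 196 235 231 227 225 222 199 194 197 194 199 216 223']
```

The needle is at gauge x ≈ -66.5 mm and the marker at -77.5 mm, so about 11 mm remains. I'll pull that slowly and hold over 2 s.

```bash
python3 -m jog '[[0,-0.011,0,0,0,0],[0,-0.011,0,0,0,0],[0,-0.011,0,0,0,0],[0,-0.011,0,0,0,0],[0,0,0,0,0,0]]' >/dev/null
python3 -m jog '[[0,0,0,0,0,0],[0,0,0,0,0,0],[0,0,0,0,0,0]]'
python3 - <<'E'
from h import *
from workcell import bot
k=[]
for n,x,y in(("top",315,160),("scene",140,140)):
    p=bot.snapshot(n)["pixels"][y:y+80,x:x+80,::-1]; k.append(cv2.resize(p,None,fx=5,fy=5,interpolation=cv2.INTER_CUBIC))
cv2.imwrite("pics/g4.png",np.hstack(k))
E
```

```text
time: 6.3
tool_pos: [0.5451, -0.2127, 0.0566]
ee_rot: [3.136, 0.001, 1.214]
contact_force: [7.9, -5.2, -5.3]
gripper_width: 0.171
gripper_force: 30.1
```

View pics/g4.png

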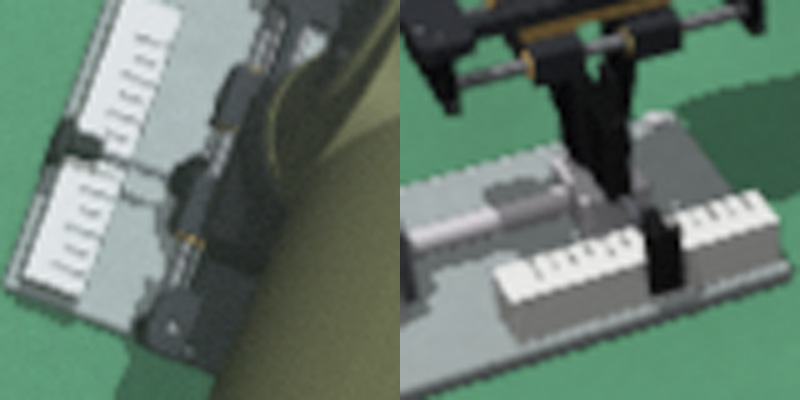

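The needle now meets the marker block in both views (top (100,155)–(175,177), block rows 130–160). The pull is 56 mm and the force matches the spring. Next: hold 2 s, then ease back at 36 mm/s.

```bash
python3 -m jog '[[0,0,0,0,0,0],[0,0,0,0,0,0],[0,0,0,0,0,0],[0,0,0,0,0,0],[0,0,0,0,0,0]]' >/dev/null
python3 -m jog '[[0,0,0,0,0,0],[0,0,0,0,0,0],[0,0,0,0,0,0],[0,0,0,0,0,0],[0,0,0,0,0,0]]' >/dev/null
python3 -m jog '[[0,0,0,0,0,0],[0,0,0,0,0,0],[0,0,0,0,0,0],[0,0,0,0,0,0],[0,0,0,0,0,0]]' >/dev/null
python3 -m jog '[[0,0,0,0,0,0],[0,0,0,0,0,0],[0,0,0,0,0,0],[0,0,0,0,0,0],[0,0,0,0,0,0]]' >/dev/null
python3 -m jog '[[0,0,0,0,0,0],[0,0,0,0,0,0],[0,0,0,0,0,0],[0,0,0,0,0,0],[0,0,0,0,0,0]]'
python3 -m jog '[[0,0.012,0,0,0,0],[0,0.012,0,0,0,0],[0,0.012,0,0,0,0],[0,0.012,0,0,0,0],[0,0.012,0,0,0,0]]' >/dev/null
python3 -m jog '[[0,0.012,0,0,0,0],[0,0.012,0,0,0,0],[0,0.012,0,0,0,0],[0,0.012,0,0,0,0],[0,0.012,0,0,0,0]]' >/dev/null
python3 -m jog '[[0,0.012,0,0,0,0],[0,0.012,0,0,0,0],[0,0.012,0,0,0,0],[0,0.012,0,0,0,0],[0,0.012,0,0,0,0]]' >/dev/null
python3 -m jog '[[0,0.012,0,0,0,0],[0,0.012,0,0,0,0],[0,0.012,0,0,0,0],[0,0.006,0,0,0,0],[0,0,0,0,0,0]]'
python3 -m jog '[[0,0,0,0,0,0],[0,0,0,0,0,0]]'
python3 - <<'E'
from h import *
from workcell import bot
delta([.5981,-.2317,.0566],1.2145,bot.state())
E
```

```text
time: 8.48
tool_pos: [0.5451, -0.2128, 0.0566]
ee_rot: [3.136, 0.001, 1.214]
contact_force: [8.1, -5.1, -5.4]
gripper_width: 0.168
gripper_force: 30.1
time: 10.15
tool_pos: [0.5961, -0.231, 0.0566]
ee_rot: [3.141, -0.0, 1.214]
contact_force: [3.0, -1.7, 1.6]
gripper_width: 0.169
gripper_force: 30.0
time: 10.32
tool_pos: [0.5957, -0.2308, 0.0566]
ee_rot: [3.141, -0.0, 1.214]
contact_force: [3.2, -1.7, 3.2]
gripper_width: 0.171
gripper_force: 30.0
tool shift [ 0.0001  0.0102 -0.0001] turn/pi [ 0.0002 -0.0001 -0.0001]
```

```bash
python3 -m jog '[[0,0.005,0,0,0,0],[0,0.005,0,0,0,0],[0,0.003,0,0,0,0],[0,0,0,0,0,0],[0,0,0,0,0,0]]'; python3 -m jog '[[0,0,0,0,0,0],[0,0,0,0,0,0],[0,0,0,0,0,0]]'
```

```text
time: 10.73
tool_pos: [0.598, -0.2317, 0.0566]
ee_rot: [-3.14, -0.001, 1.214]
contact_force: [0.1, -0.7, 5.3]
gripper_width: 0.171
gripper_force: 30.0
time: 10.98
tool_pos: [0.598, -0.2317, 0.0566]
ee_rot: [-3.14, -0.001, 1.214]
contact_force: [0.9, -0.2, 5.6]
gripper_width: 0.171
gripper_force: 30.0
```

The wrist force has fallen to zero, so the slide is home. I'll release, rise, and work out the move to the tray bar, whose middle is (0.425,0.221,0.134) with stand yaw about 0.054.

```bash
python3 -m jog '[[0,0,0,0,0,0],[0,0,0,0,0,0],[0,0,0,0,0,0],[0,0,0,0,0,0],[0,0,0,0,0,0]]' 0
python3 -m jog '[[0,0,-0.15,0,0,0],[0,0,-0.16,0,0,0],[0,0,-0.16,0,0,0],[0,0,-0.16,0,0,0],[0,0,-0.15,0,0,0]]' >/dev/null
python3 -m jog '[[0,0,0,0,0,0],[0,0,0,0,0,0]]' >/dev/null
python3 - <<'E'
from h import *
from workcell import bot
s=bot.state();print(s["tool_pos"],s["ee_rot"],s["time"])
delta([.425,.2213,.25],1.625,s)
t=bot.snapshot("top")["pixels"][130:250,310:430]
d=np.load("top.npz")["pixels"][130:250,310:430]
m=np.abs(t.astype(int)-d).sum(2); print((m[15:45,32:45]).max(), "needle region diff");
E
```

```text
time: 11.4
tool_pos: [0.5978, -0.2317, 0.0556]
ee_rot: [-3.14, -0.0, 1.214]
contact_force: [-0.4, -0.3, 0.0]
gripper_width: 0.453
gripper_force: 0.0
[ 0.59956564 -0.23271058  0.25411457] [ 3.13667228e+00 -7.46653429e-04  1.21410515e+00] 11.9833
tool shift [ 1.4579 -1.2885  0.0112] turn/pi [ 1.600e-03  1.000e-04 -1.308e-01]
63 needle region diff
```

```bash
python3 -m jog '[[0.112,-0.099,0,0,0,0],[0.112,-0.099,0,0,0,0],[0.112,-0.099,0,0,0,0],[0.112,-0.099,0,0,0,0],[0.112,-0.099,0,0,0,0]]' >/dev/null
python3 -m jog '[[0.112,-0.099,0,0,0,0],[0.112,-0.099,0,0,0,0],[0.112,-0.099,0,0,0,0],[0.112,-0.099,0,0,0,0],[0.112,-0.099,0,0,0,0]]' >/dev/null
python3 -m jog '[[0.112,-0.099,0,0,0,0],[0.112,-0.099,0,0,0,0],[0.112,-0.099,0,0,0,0],[0,0,0,0,0,-0.033],[0,0,0,0,0,-0.033]]' >/dev/null
python3 -m jog '[[0,0,0,0,0,-0.033],[0,0,0,0,0,-0.032],[0,0,0,0,0,0],[0,0,0,0,0,0],[0,0,0,0,0,0]]'
python3 - <<'E'
from h import *
from workcell import bot
delta([.425,.2213,.116],1.625,bot.state())
E
```

```text
time: 13.7
tool_pos: [0.4235, 0.2212, 0.2502]
ee_rot: [-3.14, 0.001, 1.623]
contact_force: [0.5, -0.8, -0.1]
gripper_width: 0.502
gripper_force: 0.0
tool shift [0.0007 0.0071 0.5368] turn/pi [-0.0006  0.0003 -0.0005]
```

Descend over the bar, then look from the scene camera before closing.

```bash
python3 -m jog '[[0,0.006,0.1,0,0,0],[0,0,0.13,0,0,0],[0,0,0.13,0,0,0],[0,0,0.1,0,0,0],[0,0,0.076,0,0,0]]' >/dev/null
python3 -m jog '[[0,0,0,0,0,0],[0,0,0,0,0,0],[0,0,0,0,0,0]]'
python3 - <<'E'
from h import *
from workcell import bot
k=[]
for n,x,y in(("scene",270,120),("top",345,110)):
    p=bot.snapshot(n)["pixels"][y:y+120,x:x+100,::-1]; k.append(cv2.resize(p,None,fx=4,fy=4,interpolation=cv2.INTER_CUBIC))
cv2.imwrite("pics/t2.png",np.hstack(k))
E
```

```text
time: 14.37
tool_pos: [0.4263, 0.222, 0.1185]
ee_rot: [3.14, -0.001, 1.625]
contact_force: [0.4, -0.6, 0.6]
gripper_width: 0.499
gripper_force: 0.0
```

View pics/t2.png

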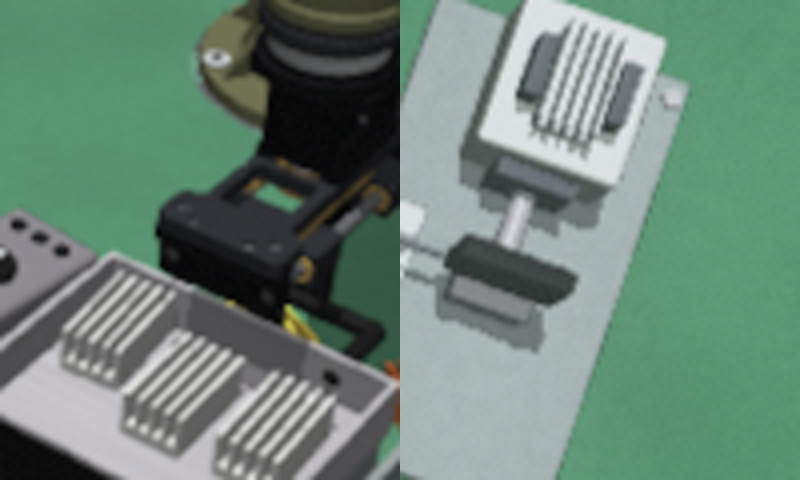

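The gauge blade is back home (right half, about (510,265)), and the gripper sits over the bar at the tray's front wall (left half, (250,250)). Closing.

```bash
python3 -m jog '[[0,0,0.006,0,0,0],[0,0,0,0,0,0],[0,0,0,0,0,0],[0,0,0,0,0,0],[0,0,0,0,0,0]]' -1 >/dev/null
python3 -m jog '[[0,0,0,0,0,0],[0,0,0,0,0,0],[0,0,0,0,0,0]]'
python3 - <<'E'
import numpy as np
from workcell import bot
from h import *
s=bot.state(); 
H=np.array([-.17,.02]); prev=H; 
for th in np.arange(0,1.11,.1):
    p=np.array([H[0]*np.cos(th)+H[1]*np.sin(th),-H[0]*np.sin(th)+H[1]*np.cos(th)]); print(round(th,2),"d y,z units",((p-prev)/.25*[1,-1]).round(4),"cum",((p-H)/.25).round(3)); prev=p
E
```

```text
time: 15.13
tool_pos: [0.424, 0.2215, 0.1158]
ee_rot: [-3.139, 0.0, 1.626]
contact_force: [-5.9, -1.9, 4.5]
gripper_width: 0.123
gripper_force: 30.0
0.0 d y,z units [ 0. -0.] cum [0. 0.]
0.1 d y,z units [ 0.0114 -0.0675] cum [0.011 0.067]
0.2 d y,z units [ 0.0181 -0.066 ] cum [0.029 0.134]
0.3 d y,z units [ 0.0246 -0.0639] cum [0.054 0.197]
0.4 d y,z units [ 0.0308 -0.0611] cum [0.085 0.258]
0.5 d y,z units [ 0.0368 -0.0577] cum [0.122 0.316]
0.6 d y,z units [ 0.0423 -0.0538] cum [0.164 0.37 ]
0.7 d y,z units [ 0.0475 -0.0493] cum [0.211 0.419]
0.8 d y,z units [ 0.0522 -0.0443] cum [0.264 0.464]
0.9 d y,z units [ 0.0563 -0.0389] cum [0.32  0.502]
1.0 d y,z units [ 0.0599 -0.033 ] cum [0.38  0.535]
1.1 d y,z units [ 0.0629 -0.0269] cum [0.443 0.562]
```

The bar is gripped. Lifting along the hinge arc, two rows per 0.1 rad.

```bash
python3 -m jog '[[0,0.0045,-0.034,0,0,0],[0,0.007,-0.0335,0,0,0],[0,0.0085,-0.033,0,0,0],[0,0.0095,-0.033,0,0,0]]' 
python3 -m jog '[[0,0.0115,-0.032,0,0,0],[0,0.013,-0.032,0,0,0],[0,0.0145,-0.031,0,0,0],[0,0.016,-0.03,0,0,0]]'
python3 -m jog '[[0,0.0175,-0.029,0,0,0],[0,0.019,-0.029,0,0,0],[0,0.0205,-0.0275,0,0,0],[0,0.022,-0.0265,0,0,0]]'
python3 -m jog '[[0,0.023,-0.025,0,0,0],[0,0.0245,-0.0245,0,0,0],[0,0.0255,-0.0225,0,0,0],[0,0.0265,-0.022,0,0,0]]'
python3 -m jog '[[0,0.0275,-0.02,0,0,0],[0,0.0285,-0.019,0,0,0],[0,0.0295,-0.017,0,0,0],[0,0.0305,-0.016,0,0,0],[0,0,0,0,0,0]]'
python3 -m jog '[[0,0,0,0,0,0],[0,0,0,0,0,0],[0,0,0,0,0,0],[0,0,0,0,0,0],[0,0,0,0,0,0]]'
python3 - <<'E'
from h import *
from workcell import bot
k=[]
for n,x,y in(("scene",190,140),("top",110,90)):
    p=bot.snapshot(n)["pixels"][y:y+200,x:x+180,::-1]; k.append(cv2.resize(p,None,fx=2.2,fy=2.2,interpolation=cv2.INTER_CUBIC))
cv2.imwrite("pics/t3.png",np.hstack(k))
E
```

```text
time: 15.47
tool_pos: [0.4311, 0.2219, 0.1492]
ee_rot: [-3.137, 0.001, 1.626]
contact_force: [-6.1, 2.1, -3.4]
gripper_width: 0.128
gripper_force: 30.0
time: 15.8
tool_pos: [0.4443, 0.2227, 0.1808]
ee_rot: [-3.136, 0.001, 1.627]
contact_force: [-7.7, 1.1, 0.3]
gripper_width: 0.13
gripper_force: 30.0
time: 16.13
tool_pos: [0.4632, 0.2239, 0.2094]
ee_rot: [-3.134, 0.0, 1.627]
contact_force: [-12.4, 0.1, 2.6]
gripper_width: 0.124
gripper_force: 30.0
time: 16.47
tool_pos: [0.4885, 0.2255, 0.2347]
ee_rot: [-3.136, -0.001, 1.627]
contact_force: [-10.7, -2.0, 9.1]
gripper_width: 0.122
gripper_force: 30.0
time: 16.88
tool_pos: [0.5218, 0.2275, 0.2537]
ee_rot: [3.138, -0.002, 1.626]
contact_force: [-4.6, 0.4, 6.5]
gripper_width: 0.127
gripper_force: 30.0
time: 17.3
tool_pos: [0.5207, 0.2275, 0.2532]
ee_rot: [3.139, -0.002, 1.626]
contact_force: [-4.2, 0.5, 7.0]
gripper_width: 0.127
gripper_force: 30.0
```

View pics/t3.png

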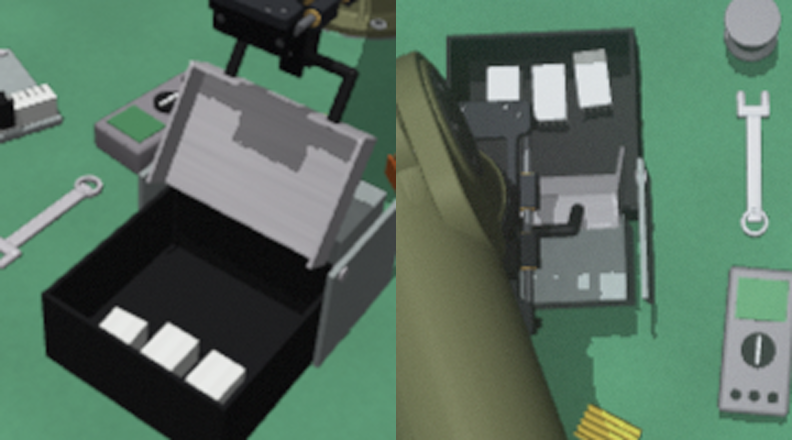

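All three heat sinks are in the crate: scene (123,327), (170,347), (217,374), and also visible in the top view at (503,83), (548,92), (592,80). Lowering along the reverse arc.

```bash
python3 -m jog '[[0,-0.0305,0.016,0,0,0],[0,-0.0295,0.017,0,0,0],[0,-0.0285,0.019,0,0,0],[0,-0.0275,0.02,0,0,0]]' >/dev/null
python3 -m jog '[[0,-0.0265,0.022,0,0,0],[0,-0.0255,0.0225,0,0,0],[0,-0.0245,0.0245,0,0,0],[0,-0.023,0.025,0,0,0]]' >/dev/null
python3 -m jog '[[0,-0.022,0.0265,0,0,0],[0,-0.0205,0.0275,0,0,0],[0,-0.019,0.029,0,0,0],[0,-0.0175,0.029,0,0,0]]' 
python3 -m jog '[[0,-0.016,0.03,0,0,0],[0,-0.0145,0.031,0,0,0],[0,-0.013,0.032,0,0,0],[0,-0.0115,0.032,0,0,0]]' >/dev/null
python3 -m jog '[[0,-0.0095,0.033,0,0,0],[0,-0.0085,0.033,0,0,0],[0,-0.007,0.0325,0,0,0],[0,-0.0045,0.030,0,0,0],[0,0,0,0,0,0]]'
python3 -m jog '[[0,0,0,0,0,0],[0,0,0,0,0,0]]'
python3 - <<'E'
from h import *
from workcell import bot
delta([.424,.2215,.1158],1.626,bot.state())
E
```

```text
time: 18.4
tool_pos: [0.4464, 0.2229, 0.1821]
ee_rot: [3.141, -0.001, 1.626]
contact_force: [-5.2, -0.5, 3.5]
gripper_width: 0.13
gripper_force: 30.1
time: 19.15
tool_pos: [0.4245, 0.2214, 0.1166]
ee_rot: [-3.14, 0.001, 1.626]
contact_force: [-4.8, 1.1, -0.5]
gripper_width: 0.116
gripper_force: 30.0
time: 19.32
tool_pos: [0.4247, 0.2215, 0.1176]
ee_rot: [-3.14, 0.0, 1.626]
contact_force: [-6.4, -0.4, -0.2]
gripper_width: 0.119
gripper_force: 30.0
tool shift [ 0.0003 -0.0027  0.0072] turn/pi [-0.0007  0.0001  0.    ]
```

```bash
python3 -m jog '[[0,-0.001,0.005,0,0,0],[0,0,0,0,0,0],[0,0,0,0,0,0]]' >/dev/null
python3 -m jog '[[0,0,0,0,0,0],[0,0,0,0,0,0],[0,0,0,0,0,0],[0,0,0,0,0,0],[0,0,0,0,0,0]]' 0
python3 -m jog '[[0,0,-0.08,0,0,0],[0,0,-0.12,0,0,0],[0,0,-0.15,0,0,0],[0,0,-0.15,0,0,0],[0,0,-0.15,0,0,0]]' >/dev/null
python3 -m jog '[[0,-0.1,0,0,0,0],[0,0,0,0,0,0],[0,0,0,0,0,0],[0,0,0,0,0,0]]'
python3 - <<'E'
from h import *
from workcell import bot
k=[]
for n,x,y in(("scene",70,130),("top",110,90)):
    p=bot.snapshot(n)["pixels"][y:y+210,x:x+320,::-1]; k.append(cv2.resize(p,(400,262),interpolation=cv2.INTER_CUBIC))
cv2.imwrite("pics/end.png",np.vstack([cv2.resize(k[0],(450,295)),cv2.resize(k[1],(450,295))]))
E
```

```text
time: 19.98
tool_pos: [0.4266, 0.2217, 0.1167]
ee_rot: [3.139, -0.001, 1.625]
contact_force: [-0.5, -0.6, 1.1]
gripper_width: 0.409
gripper_force: 0.0
time: 20.73
tool_pos: [0.4007, 0.2199, 0.2782]
ee_rot: [3.141, 0.0, 1.626]
contact_force: [-0.5, 0.0, 0.2]
gripper_width: 0.499
gripper_force: 0.0
```

View pics/end.png

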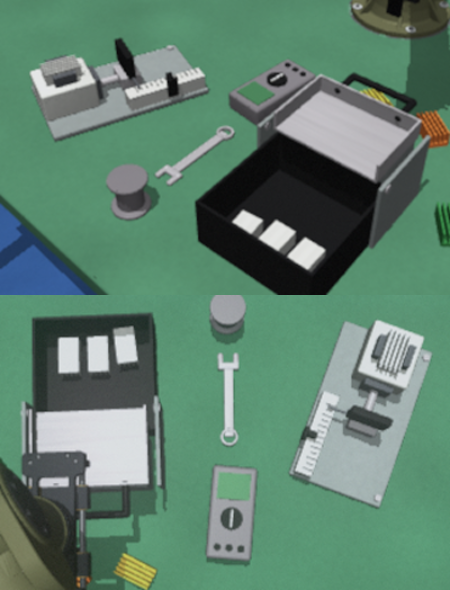

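The tray is flat and empty, with the three sinks in the crate at scene (250,222), (278,235) and (305,253). The gauge is home, the bystanders haven't moved and the gripper is clear, so I'm handing in.

```bash
python3 -c "
from workcell import bot
print(bot.close_job())"
```

```text
the job is handed in; nothing more can be done
None
```

I held the gauge pointer at the marker for over two seconds and eased the handle home, then tipped all three heat sinks into the crate and lowered the tray flat; the job is handed in, but the hand-in returned no verdict.

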